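Set a strain viewer's analyser lever to the red marker

ROBOT

A 6-joint arm with a two-finger parallel gripper is mounted at the origin on the work surface. World frame = base frame: x ahead of the robot, y to its left, z up, the work surface at z = 0. Lengths are in mm, angles in rad, forces in N, time in s.
With the tool pointing down it reaches from about 250 to 775 mm from the base axis. Payload 4 kg.
Tool frame: the origin (TCP) lies midway between the tips of the shut fingers; the grasp point (between the pads) lies 19 mm behind it (env.grip_depth is the distance from the TCP to the grasp point, in mm); z points along the fingers, y is the line along which they close (so a half turn about z gives the same grasp; the last joint's range is limited). The gripper opens to 94 mm and grips with 3 to 60 N. Pads are 16 mm wide; open, the fingers measure 119 mm over their backs; the gripper's body (75 mm by 177 mm) begins 78 mm behind the grasp point.
Start: joints at [1.122, 0.087, 1.371, -0, 1.684, -0.103], TCP at [186.433, 517.458, 205.506] pointing down, gripper open.
Joint ranges: [-3.1, 3.1], [-0.76, 2.03], [0.27, 2.55], [-1.08, 4.22], [0.17, 2.65], [-2.57, 2.57]. Speed limits (rad/s): [2.79, 2.79, 3.14, 3.14, 3.14, 3.14].

INTERFACE

Orientations are given as a rotation vector (axis times angle).
In Python, from cell import env, optics gives the robot as it stands. The module is installed in compiled form; this text tells all that it offers.
- The arm moves only by the shell command python3 -m pendant 'ROWS' [FORCE]. ROWS is JSON, a list of rows, each a list of 3 entries, a list of its own where there are three numbers: the shift along the tool's x, y, z in mm, then the turn, a rotation vector about the tool's x, y, z in degrees, then the opening, from 0 (shut) to 1 (fully open). In form: [[[tx, ty, tz], [ax, ay, az], jaw], ...]. A call has 1 to 5 rows; each row shifts and turns the commanded pose from where the row before left it, along the tool's axes as they then stand; what a row does not reach is not made up. A row lasts 1/12 s, in which the tool goes at most 41.7 mm and 7.16 degrees, less where a joint would pass 70% of its speed; a pose out of reach is approached as far as the arm can. A call is refused whole if a number of a shift passes 41.7 or a number of a turn 7.16, either way. A call with a gripper value outside its range is refused whole. The fingers move at their own pace and stop on an object; FORCE is the grip in N (left out, the last holds). Time passes only in rows, so rows that do not move let the fingers close. It gives the time, the measured TCP pose, the force, the opening and the grip force at its end, in the units of the state.
- env.read_state(): the state, without advancing time (a new reading comes with each control period).
- optics.capture(name): name is "side" or "top" or "wrist"; returns the picture (480x640x3 uint8, blue, green, red); there is no depth.
- optics.calibration(name): a dict with "fovy" (degrees; the focal length in pixels is half the picture's height over the tangent of half this angle, whatever the lens; pixels are square), "cx", "cy" (the principal point, pixels), "rvec" (rotation vector, rad) and "tvec" (3), from world to camera coordinates, as OpenCV has them. Camera axes: x right, y down, z forward; pixel columns grow to the right and rows downward; lengths in mm; the calibration is good to about 2 mm. A picture is of the moment at which its call begins: read the wrist's pose just before it. calibration takes no time and is no camera call; for the wrist camera it gives the pose at the moment of the call.
- env.finish_job(): hands the job in; it is judged then, once.
The state is a dict: "time": time; "joint_positions": joint angles; "joint_velocities": joint speeds; "effort": joint torques, N m; "tool_pos": TCP position; "orientation": TCP orientation; "contact_force": force on the tool from outside, world axes, zero at the start; "wrist_torque": the same for the moment, N m; "opening": finger opening in mm; "finger_force": force on a finger pad.
Only numpy, scipy, OpenCV 4.12 (cv2) and the standard library are available. Lean on these libraries where they do the work, as an engineer would, in place of code of your own. Each camera call takes 0.05 s, during which the arm holds its last target. There are 200 camera calls.

TASK

On the strain viewer, push the analyser lever gently round with the outside of the fingers until the hairline of its clear cursor lies over the centre of the red marker on the scale ring, then let go and leave it there. Push the lever from one side only, without pinching it or pressing down on it. Leave the acrylic part on the viewer's lit stage and the other things on the bench where they are.

Things in the scene. Friction and masses are not known exactly. Their poses are not given: they have to be found in the camera images.
- ring_centre (a point): Centre of the strain viewer's fixed black scale ring (level, outer radius 110 mm), on the vertical turning axis, at its top face, 168 mm above the bench. Viewer: grey light base 270 x 230 x 60 mm with a lit white stage; two columns at its back, tops 180 mm above the bench. Fixed; place and yaw vary. x axis to the viewer's back (columns), -x to its front (the robot's side), z up.
- analyser (a joint): Angle (rad) of the turning analyser: silver ring with dark film, radius 83 mm, on the scale ring, with a lever. 0: lever points to the viewer's front (-x of ring_centre); positive anticlockwise from above. Stops at -2.1 and 2.1. Steady friction, about 2 N at the grip moves it; it stays where left. The lever starts near the front, between the markers.
- lever_grip (a point): Middle of the lever's grip: yellow ribbed bar 52 mm long (radially), 14 mm wide, 22 mm tall, centred 142 mm from the turning axis, 179.5 mm above the bench (168.5 to 190.5 mm). x axis radially outward along the lever, y anticlockwise, z up. Free space below it down to the light base (67 mm above the bench) or the bench.
- cursor (a point): Point on the hairline of the clear cursor, 98 mm from the turning axis on the lever's centre line, just above the markers; it turns with the lever. x axis radially outward, y anticlockwise. The hairline is radial, in line with the grip: it lies over a marker when the lever points from ring_centre to that marker.
- red_marker: Red round magnet, 14 mm across, 6 mm tall, fixed on top of the scale ring 95 to 102 mm from the axis; the wanted setting. It stands on the left or the right of the viewer, within 17 degrees of straight sideways. Origin at the centre of its underside. The cursor passes over it.
- blue_marker: Blue round magnet like the red one, on the opposite side; another part's setting, not wanted.
- grip_ccw: The half of the grip's shell on its anticlockwise side (seen from above), 7 mm thick; origin at the middle of the grip. Push here to turn the lever clockwise.
- grip_cw: The half of the grip's shell on its clockwise side, 7 mm thick; origin at the middle of the grip. Push here to turn the lever anticlockwise.
- red_part: Loose red clear acrylic corner (L-shape) 55 x 40 mm, 47 mm tall, 30 g, on the lit stage under the analyser; leave it alone. Origin at its underside.
- blue_part: Loose blue clear acrylic corner, same size, on the carpet tile.
- offcut_a: Loose pale wood offcut 90 x 60 x 18 mm.
- offcut_b: Loose plywood offcut 100 x 55 x 18 mm.
- tape: Loose roll of blue tape, 100 mm across, 25 mm tall.
- screwdriver: Loose screwdriver, 180 mm long, blue handle, lying.
- tin: Loose blue tin, 74 mm across, 100 mm tall.
- organiser: Loose yellow parts organiser with clear lid, 110 x 170 x 44 mm.

How it is judged (in metres and radians):
At the end, for the whole second after the job is handed in: The cursor's hairline lies over the red marker, within 5 mm (about 3 degrees) of its centre to either side; the lever is at rest and let go; the red acrylic part is still in its place on the stage (within 8 mm) (y of red_marker in the frame of cursor between -0.005 and 0.005 m and x of red_marker in the frame of cursor above -0.05 m and velocity of joint analyser between -0.03 and 0.03 rad/s and distance of red_part from where it was at the start of the episode below 0.008 m); the robot touches nothing.
It fails at once if the lever's grip is pinched from both sides or pressed on from above (both half shells loaded above 1.5 N at once) (contact force between the fingers and grip_ccw above 1.5 N and contact force between the fingers and grip_cw above 1.5 N).
It fails at once if the lever is pushed hard (over 25 N) (contact force between anything else and grip_ccw above 25 N or contact force between anything else and grip_cw above 25 N).
It fails at once if the acrylic part on the stage is shifted or lifted (over 8 mm) (distance of red_part from where it was at the start of the episode above 0.008 m).
It fails at once if something else on the bench is shifted or lifted (over 20 mm) (distance of any of blue_part, offcut_a, offcut_b, tape, screwdriver, tin, organiser from where it was at the start of the episode above 0.02 m).
It also fails if it takes over 54 s, if anything falls off the work surface, if the arm or the gripper's body presses on something with over 40 N, if the wrist force passes 120 N, or if a joint passes its speed limit or range.

## Working session

There is one attempt and no reset: what is moved stays moved. The work goes in short steps, Python scripts to look and compute and a shell command to move; the robot and the scene stay as the last step left them, time stands still between calls to the robot, and variables do not carry over. Pictures are saved under pics/ and viewed, at most 10 in all, crops included, and the job is handed in when it is done.

```bash
mkdir -p pics
python3 - <<'E'
from cell import env, optics
import cv2
for n in ("top","side"):
    cv2.imwrite(f"pics/{n}0.png",optics.capture(n)); print(n,optics.calibration(n))
s=env.read_state(); print(s['time'],s['tool_pos'],s['orientation'],s['opening'])
E
```

```text
top {'fovy': 56.250333743786015, 'cx': 319.3875192721836, 'cy': 249.2248197375854, 'rvec': array([ 2.07902002, -2.15091319,  0.22182082]), 'tvec': array([ 35.29576174, 569.81348576, 905.50218131])}
side {'fovy': 56.99655408191242, 'cx': 315.71419889810124, 'cy': 242.0929909441289, 'rvec': array([ 0.42648359, -2.61390084,  1.43437535]), 'tvec': array([511.57610913, 169.49954791, 912.46527921])}
0.1 [186.20069592 516.99679578 204.42359246] [-5.40389110e-01 -3.09422445e+00  3.02959373e-03] 93.93451048565761
```

View pics/top0.png

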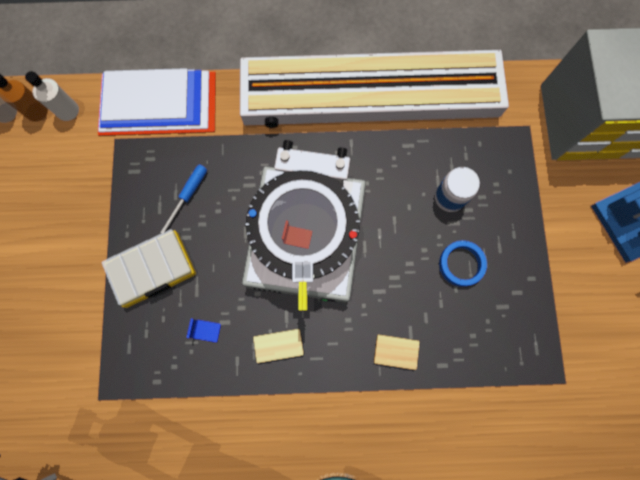

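View pics/side0.png

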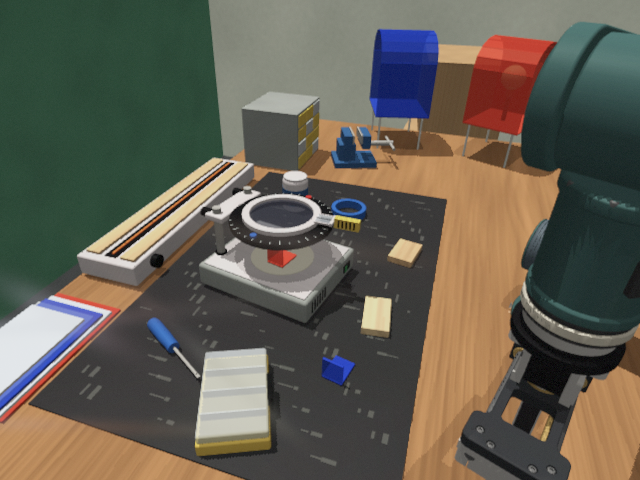

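Top view: ring centre is near (303,224), red marker (353,234) on the right, blue marker (252,213), and the grip at (303,295) in front. I need to turn it anticlockwise, so I'll push on the grip's left (+y) side. I'll enlarge the crop to measure.

```bash
cat > h.py <<'E'
from cell import env, optics
import cv2, numpy as np
def cam(n):
    c=optics.calibration(n); f=240/np.tan(np.radians(c['fovy']/2))
    return np.array([[f,0,c['cx']],[0,f,c['cy']],[0,0,1]]),cv2.Rodrigues(c['rvec'])[0],np.array(c['tvec'])
def onplane(n,uv,z):
    K,R,t=cam(n); d=R.T@np.linalg.inv(K)@np.array([*uv,1.]); o=-R.T@t
    return (o+d*(z-o[2])/d[2])
def proj(n,P):
    K,R,t=cam(n); q=K@(R@np.array(P,float)+t); return q[:2]/q[2]
E
python3 - <<'E'
import cv2
from h import *
im=cv2.imread("pics/top0.png")
c=im[160:320,230:380]; cv2.imwrite("pics/crop0.png",cv2.resize(c,None,fx=3.75,fy=3.75,interpolation=cv2.INTER_CUBIC)) 
h=cv2.cvtColor(im,cv2.COLOR_BGR2HSV).astype(int)
def cen(m,z,n):
    m=m.copy(); k=np.zeros_like(m); k[160:320,230:380]=m[160:320,230:380]
    y,x=np.nonzero(k); print(n,len(x),x.mean(),y.mean(),onplane("top",(x.mean(),y.mean()),z))
H,S,V=h[...,0],h[...,1],h[...,2]
cols=np.arange(640)[None,:]
cen(((H<8)|(H>172))&(S>150)&(V>120)&(cols>340),174,'red')
cen((H>100)&(H<125)&(S>150)&(V>100)&(cols<265),174,'blue')
cen((H>22)&(H<35)&(S>180)&(V>150)&(np.arange(480)[:,None]<315),190,'grip')
for uv in [(303,224)]: print(onplane("top",uv,168))
E
```

```text
red 44 352.4318181818182 234.25 [573.59106423 -46.87494114 174.        ]
blue 49 252.3673469387755 212.69387755102042 [622.54892922 142.75796001 174.        ]
grip 187 302.5561497326203 296.6577540106952 [456.84757817  50.31973462 190.        ]
[598.47844543  46.52010588 168.        ]
```

View pics/crop0.png

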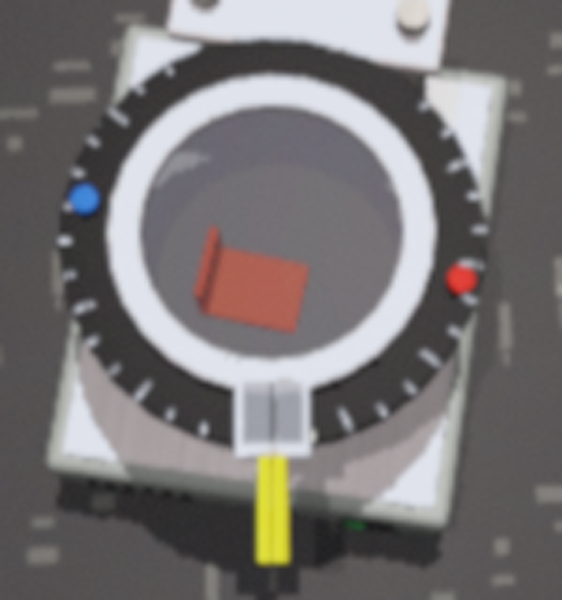

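The lever bears about 178.6° and red about 255.4°, with the axis at about (598,47). That means roughly 77° anticlockwise. I'll shut the fingers and go to the lever's left side at a safe height.

```bash
python3 -m pendant '[[[-30,-23.5,0],[0,0,0],0],[[-30,-23.5,0],[0,0,0],0],[[-30,-23.5,0],[0,0,0],0],[[-30,-23.5,0],[0,0,0],0],[[-30,-23.5,0],[0,0,0],0]]' 20 && python3 -m pendant '[[[-30,-23.5,0],[0,0,0],0],[[-30,-23.5,0],[0,0,0],0],[[-30,-23.5,0],[0,0,0],0],[[-30,-23.5,0],[0,0,0],0],[[-30,-23.5,0],[0,0,0],0]]' && python3 -m pendant '[[[-30,-23.5,0],[0,0,7],0],[[-25,-23.5,0],[0,0,7],0],[[0,0,0],[0,0,7],0],[[0,0,0],[0,0,7],0],[[0,0,0],[0,0,7],0]]' && python3 -m pendant '[[[0,0,0],[0,0,7],0],[[0,0,0],[0,0,7],0],[[0,0,0],[0,0,7],0],[[0,0,0],[0,0,7],0],[[0,0,0],[0,0,7],0]]'
python3 - <<'E'
from h import *
s=env.read_state(); R=cv2.Rodrigues(np.array(s['orientation']))[0]
print(R.round(3)); P=np.array(s['tool_pos']); print('to go, tool axes',R.T@(np.array([453,92,160])-P))
E
```

```text
time: 0.52
tool_pos: [288.0, 354.4, 204.9]
orientation: [-0.539, -3.095, 0.001]
contact_force: [0.8, 0.7, 0.7]
opening: 64.2
finger_force: 0.0
time: 0.93
tool_pos: [389.3, 192.9, 205.2]
orientation: [-0.54, -3.095, -0.0]
contact_force: [0.4, 0.9, 0.1]
opening: 31.1
finger_force: 0.0
time: 1.35
tool_pos: [421.0, 129.1, 204.9]
orientation: [-1.457, -2.782, 0.001]
contact_force: [-0.3, 0.2, 0.7]
opening: 0.9
finger_force: 0.0
time: 1.77
tool_pos: [420.6, 130.1, 204.9]
orientation: [-2.224, -2.218, 0.001]
contact_force: [-0.9, 0.0, -0.9]
opening: 0.4
finger_force: 0.0
[[ 0.003  1.    -0.001]
 [ 1.    -0.003 -0.   ]
 [-0.    -0.001 -1.   ]]
to go, tool axes [-37.95939753  32.51053587  44.87412116]
```

```bash
python3 -m pendant '[[[-15,16,0],[0,0,0],0],[[-15,16,0],[0,0,0],0],[[0,0,22],[0,0,0],0],[[0,0,22],[0,0,0],0],[[0,0,0],[0,0,0],0]]' && python3 -m pendant '[[[-7,0,0],[0,0,0],0],[[-7,0,0],[0,0,0],0],[[-6,0,0],[0,0,0],0],[[0,0,0],[0,0,0],0]]'
python3 - <<'E'
from h import *
im=optics.capture("top"); cv2.imwrite("pics/t1.png",cv2.resize(im[160:340,230:390],None,fx=3.3,fy=3.3,interpolation=cv2.INTER_CUBIC))
E
```

```text
time: 2.18
tool_pos: [450.2, 99.6, 156.4]
orientation: [-2.214, -2.22, 0.012]
contact_force: [-0.7, 0.7, -0.9]
opening: 0.2
finger_force: 0.0
time: 2.52
tool_pos: [454.0, 79.1, 163.1]
orientation: [2.218, 2.222, 0.003]
contact_force: [0.2, 0.1, -0.3]
opening: 0.5
finger_force: 0.0
```

View pics/t1.png

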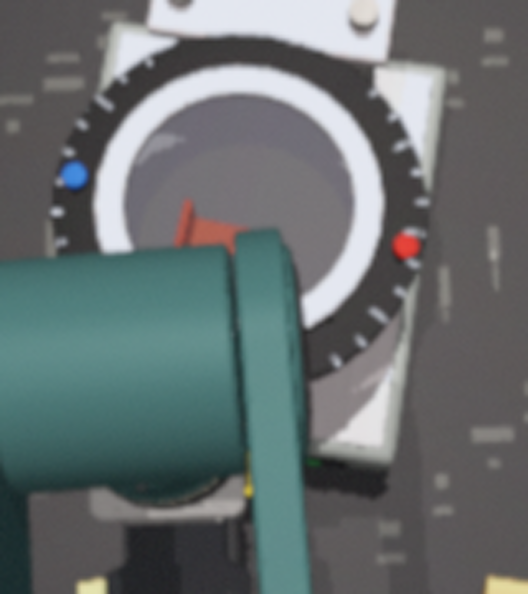

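The arm hides the lever from above. I'll creep in and find contact by force.

```bash
for k in 1; do python3 -m pendant '[[[-2,0,0],[0,0,0],0],[[-2,0,0],[0,0,0],0],[[-2,0,0],[0,0,0],0],[[-1,0,0],[0,0,0],0],[[-1,0,0],[0,0,0],0]]'; python3 -m pendant '[[[-1,0,0],[0,0,0],0],[[-1,0,0],[0,0,0],0],[[-1,0,0],[0,0,0],0]]'; python3 -m pendant '[[[-1,0,0],[0,0,0],0],[[-1,0,0],[0,0,0],0],[[-1,0,0],[0,0,0],0]]'; python3 -m pendant '[[[-1,0,0],[0,0,0],0],[[-1,0,0],[0,0,0],0],[[-1,0,0],[0,0,0],0]]'; done | grep -v -e open -e orient
python3 - <<'E'
from h import *
cv2.imwrite("pics/w1.png",optics.capture("wrist")); cv2.imwrite("pics/s1.png",cv2.resize(optics.capture("side")[140:340,180:440],None,fx=3,fy=3,interpolation=cv2.INTER_CUBIC))
E
```

```text
time: 2.98
tool_pos: [453.2, 72.2, 161.5]
contact_force: [-0.5, 0.1, 0.1]
finger_force: 0.0
time: 3.23
tool_pos: [453.2, 69.2, 161.4]
contact_force: [0.0, -0.6, -1.1]
finger_force: 0.0
time: 3.48
tool_pos: [453.0, 66.6, 161.4]
contact_force: [-0.3, 1.6, -0.3]
finger_force: 0.7
time: 3.73
tool_pos: [452.9, 63.4, 161.4]
contact_force: [-1.5, 1.2, 0.4]
finger_force: 0.9
```

View pics/w1.png

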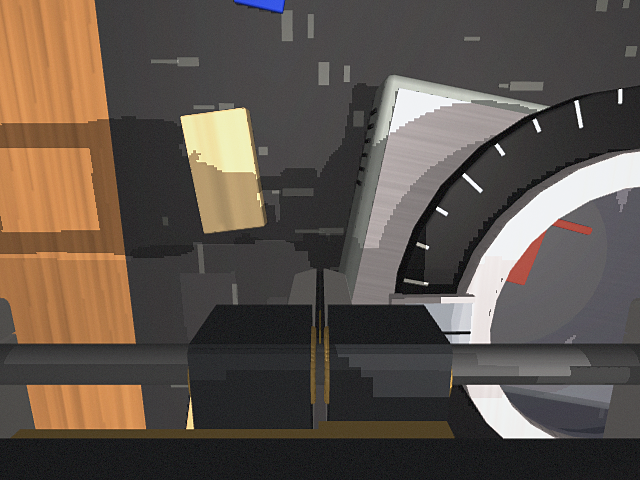

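View pics/s1.png

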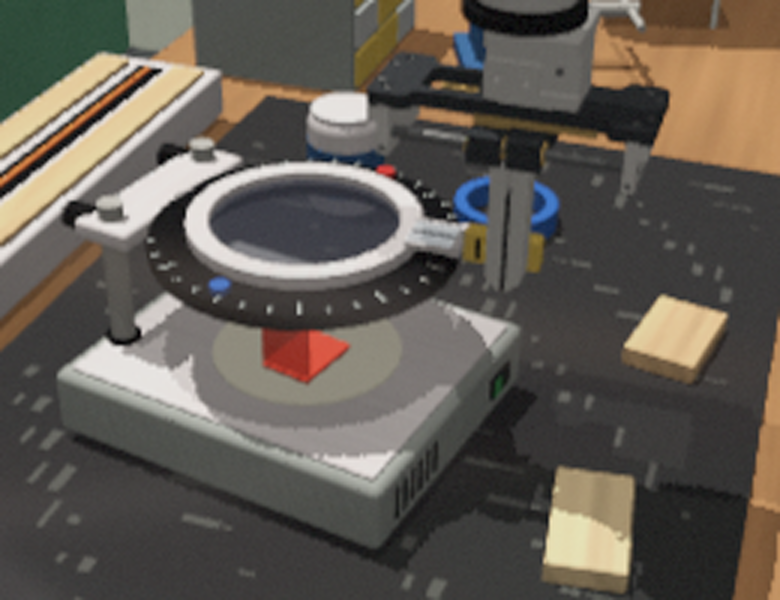

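Contact was made at y of about 67, and the wrist and side views show shut fingers against the grip's clockwise side. I'll follow the arc, turning the tool with the lever.

```bash
for k in 1; do python3 -m pendant '[[[-6.3,-0.6,0],[0,0,-2.5],0],[[-6.3,-0.6,0],[0,0,-2.5],0],[[-6.3,-0.6,0],[0,0,-2.5],0],[[-6.3,-0.6,0],[0,0,-2.5],0],[[-6.3,-0.6,0],[0,0,-2.5],0]]'; python3 -m pendant '[[[-6.3,-0.6,0],[0,0,-2.5],0],[[-6.3,-0.6,0],[0,0,-2.5],0],[[-6.3,-0.6,0],[0,0,-2.5],0],[[-6.3,-0.6,0],[0,0,-2.5],0],[[-6.3,-0.6,0],[0,0,-2.5],0]]'; done | grep -v -e open -e orient
cat >> h.py <<'E'
def where(C=(598,47),d=16):
    s=env.read_state(); R=cv2.Rodrigues(np.array(s['orientation']))[0]; p=np.array(s['tool_pos'])[:2]-C
    r=np.hypot(*p); b=np.degrees(np.arctan2(p[1],p[0]))%360
    print('t',s['time'],'r',r.round(1),'lever',(b+np.degrees(np.arcsin(d/r))).round(2),'tool',(np.degrees(np.arctan2(R[1,0],R[0,0]))+90).round(2))
E
python3 -c "from h import *; where()"
```

```text
time: 4.25
tool_pos: [453.4, 31.6, 161.4]
contact_force: [0.4, 1.6, -0.4]
finger_force: 0.9
time: 4.67
tool_pos: [460.3, 0.8, 161.5]
contact_force: [0.9, 2.9, 0.0]
finger_force: 0.9
t 4.6667 r 145.3 lever 204.88 tool 205.32
```

```bash
for k in 1; do python3 -m pendant '[[[-6.3,-0.6,0],[0,0,-2.5],0],[[-6.3,-0.6,0],[0,0,-2.5],0],[[-6.3,-0.6,0],[0,0,-2.5],0],[[-6.3,-0.6,0],[0,0,-2.5],0],[[-6.3,-0.6,0],[0,0,-2.5],0]]'; python3 -m pendant '[[[-6.3,-0.6,0],[0,0,-2.5],0],[[-6.3,-0.6,0],[0,0,-2.5],0],[[-6.3,-0.6,0],[0,0,-2.5],0],[[-6.3,-0.6,0],[0,0,-2.5],0],[[-6.3,-0.6,0],[0,0,-2.5],0]]'; python3 -m pendant '[[[-6.3,-0.6,0],[0,0,-2.5],0],[[-6.3,-0.6,0],[0,0,-2.5],0],[[-6.3,-0.6,0],[0,0,-2.5],0],[[-6.3,-0.6,0],[0,0,-2.5],0],[[-6.3,-0.6,0],[0,0,-2.5],0]]'; done | grep -v -e open -e orient
python3 - <<'E'
from h import *
where(); im=optics.capture("top"); cv2.imwrite("pics/t2.png",cv2.resize(im[160:340,230:390],None,fx=3.3,fy=3.3,interpolation=cv2.INTER_CUBIC))
E
```

```text
time: 5.08
tool_pos: [473.4, -28.0, 161.5]
contact_force: [-0.5, 1.4, -0.1]
finger_force: 0.8
time: 5.5
tool_pos: [492.3, -53.2, 161.5]
contact_force: [0.1, 1.6, -0.7]
finger_force: 0.8
time: 5.92
tool_pos: [516.2, -73.8, 161.4]
contact_force: [-0.8, 1.6, 0.9]
finger_force: 0.8
t 5.9167 r 145.9 lever 242.21 tool 242.8
```

View pics/t2.png

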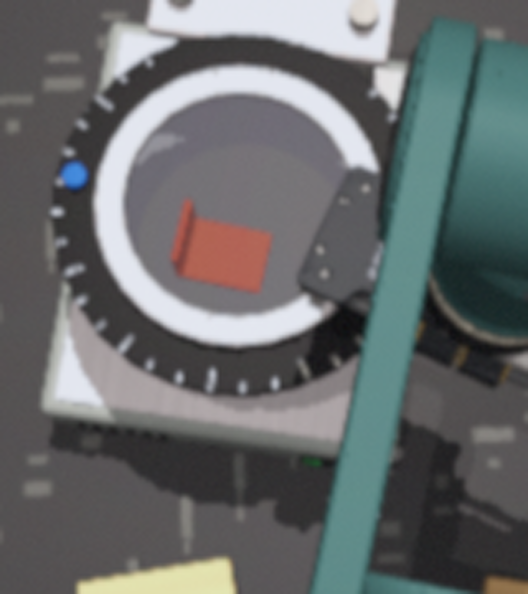

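Image: the lever and red marker are hidden under the wrist. The estimate is 242°. I'll push 10° more, then back off and look.

```bash
for k in 1; do python3 -m pendant '[[[-6.3,-0.6,0],[0,0,-2.5],0],[[-6.3,-0.6,0],[0,0,-2.5],0],[[-5,-0.4,0],[0,0,-2],0],[[-4,-0.3,0],[0,0,-1.6],0],[[-2.5,-0.2,0],[0,0,-1],0]]'; python3 -m pendant '[[[0,0,0],[0,0,0],0]]'; python3 -c "from h import *; where()"; python3 -m pendant '[[[5,0,0],[0,0,0],0],[[15,0,0],[0,0,0],0],[[20,0,0],[0,0,0],0],[[0,0,-35],[0,0,0],0],[[0,0,-30],[0,0,0],0]]';python3 -m pendant '[[[40,-5,0],[0,0,0],0],[[40,-5,0],[0,0,0],0],[[40,-5,0],[0,0,0],0],[[0,0,0],[0,0,0],0]]'; done | grep -v -e open -e orient
python3 - <<'E'
from h import *
s=env.read_state(); print(s['tool_pos'],s['joint_positions'])
im=optics.capture("top"); cv2.imwrite("pics/top3.png",im); cv2.imwrite("pics/t3.png",cv2.resize(im[190:310,280:420],None,fx=5,fy=5,interpolation=cv2.INTER_CUBIC))
E
```

```text
time: 6.38
tool_pos: [537.2, -85.8, 161.3]
contact_force: [-1.3, -0.8, 0.1]
finger_force: 0.7
time: 6.47
tool_pos: [537.6, -85.5, 161.3]
contact_force: [-0.0, -0.2, -0.2]
finger_force: 0.0
t 6.4667 r 145.6 lever 251.81 tool 252.24
time: 6.88
tool_pos: [494.6, -71.2, 221.9]
contact_force: [1.5, -0.3, 1.4]
finger_force: 0.0
time: 7.22
tool_pos: [374.9, -48.9, 226.6]
contact_force: [0.8, -0.3, -0.3]
finger_force: 0.0
[374.87193769 -48.89810659 226.61441253] [-2.79970880e-01 -3.07433060e-01  1.68588044e+00 -1.94641701e-05
  1.76363602e+00 -1.54137555e+00]
```

View pics/t3.png

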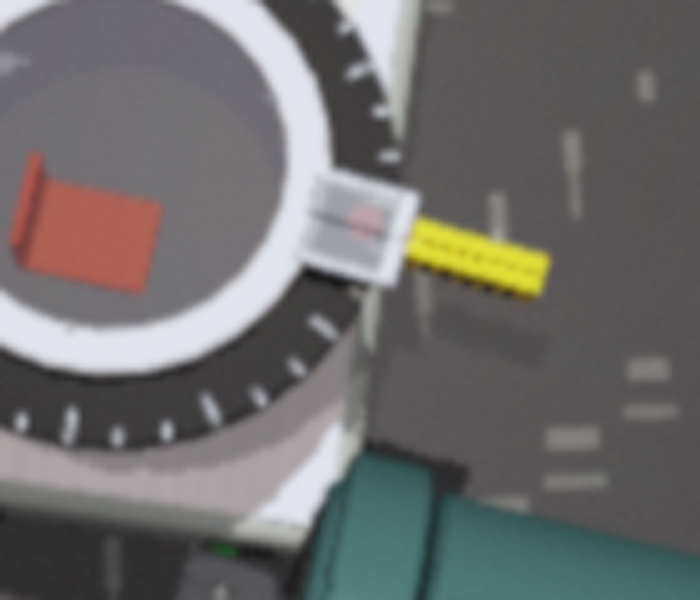

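The cursor now lies beside the red marker: hairline at about (365,231) and marker centre at (365,222) in the crop, so it is roughly 3 mm short. I'll quantify it.

Run:
```python
from h import *
im=cv2.imread("pics/top3.png"); h=cv2.cvtColor(im,cv2.COLOR_BGR2HSV).astype(int); H,S,V=h[...,0],h[...,1],h[...,2]
K,R,t=cam("top"); print('cam',-R.T@t)
m=(H>22)&(H<35)&(S>180)&(V>150); m[:,:355]=0; m[:215]=0; m[270:]=0; m[:,400:]=0
y,x=np.nonzero(m); g=onplane("top",(x.mean(),y.mean()),190); print(len(x),x.mean(),y.mean(),g)
for C in ((598,47),(598.5,46.5),(598,48)):
    C=np.array(C); b=np.degrees(np.arctan2(*(g[:2]-C)[::-1]))%360; print(C,'grip r',np.hypot(*(g[:2]-C)),b)
    for p in ((573.59,-46.87),): print('red',np.degrees(np.arctan2(*(np.array(p)-C)[::-1]))%360)
z=180
p1,p2=[onplane("top",(280+u/5,190+v/5),z)[:2] for u,v in((310,218),(395,238))]
n=(p2-p1)/np.linalg.norm(p2-p1); q=np.array((573.59,-46.87))-p1
print('red left of hairline (ccw +):', n[0]*q[1]-n[1]*q[0], 'dir',np.degrees(np.arctan2(n[1],n[0]))%360)
m=((H<10)|(H>170))&(S>40); 
m[:,:347]=0; m[:230]=0;m[240:]=0;m[:,358:]=0
y,x=np.nonzero(m); print('red now',len(x),x.mean(),y.mean())
```

```text
cam [ 374.56409577   23.11821452 1002.51418245]
172 375.1162790697674 241.45348837209303 [554.59142627 -86.9089702  190.        ]
[598  47] grip r 140.76901851192713 252.03913112365484
red 255.42361126804929
[598.5  46.5] grip r 140.44898068816906 251.7821979832118
red 255.06209012262067
[598  48] grip r 141.72062134074346 252.16380009076346
red 255.57081087619156
red left of hairline (ccw +): 4.930166861910737 dir 254.41621792883078
red now 0 nan nan<stdin>:15: RuntimeWarning: Mean of empty slice.
  ret = ret.dtype.type(ret / rcount)
```

About 3.2° is left. I'll reverse the retreat exactly, push the rest slowly, and check.

```bash
for k in 1; do python3 -m pendant '[[[-40,5,0],[0,0,0],0],[[-40,5,0],[0,0,0],0],[[-40,5,0],[0,0,0],0],[[0,0,30],[0,0,0],0],[[0,0,35],[0,0,0],0]]'; python3 -m pendant '[[[-15,0,0],[0,0,0],0],[[-12,0,0],[0,0,0],0],[[-7,0,0],[0,0,0],0],[[-3,0,0],[0,0,0],0],[[-2,0,0],[0,0,0],0]]'; python3 -m pendant '[[[-1,0,0],[0,0,0],0],[[-2,-0.2,0],[0,0,-0.8],0],[[-2,-0.2,0],[0,0,-0.8],0],[[-2,-0.2,0],[0,0,-0.8],0],[[-2,-0.2,0],[0,0,-0.8],0]]'; python3 -m pendant '[[[0,0,0],[0,0,0],0]]'; python3 -c "from h import *; where()"; python3 -m pendant '[[[5,0,0],[0,0,0],0],[[15,0,0],[0,0,0],0],[[20,0,0],[0,0,0],0],[[0,0,-35],[0,0,0],0],[[0,0,-30],[0,0,0],0]]';python3 -m pendant '[[[40,-5,0],[0,0,0],0],[[40,-5,0],[0,0,0],0],[[40,-5,0],[0,0,0],0],[[0,0,0],[0,0,0],0]]'; done | grep -v -e open -e orient
python3 - <<'E'
from h import *
im=optics.capture("top"); cv2.imwrite("pics/top4.png",im); cv2.imwrite("pics/t4.png",cv2.resize(im[210:260,330:400],None,fx=11,fy=11,interpolation=cv2.INTER_CUBIC))
h=cv2.cvtColor(im,cv2.COLOR_BGR2HSV).astype(int); H,S,V=h[...,0],h[...,1],h[...,2]
m=(H>22)&(H<35)&(S>180)&(V>150); m[:,:355]=0; m[:215]=0; m[270:]=0; m[:,400:]=0
y,x=np.nonzero(m); g=onplane("top",(x.mean(),y.mean()),190); print(len(x),x.mean(),y.mean(),g,np.degrees(np.arctan2(g[1]-47,g[0]-598))%360)
E
```

```text
time: 7.68
tool_pos: [504.2, -73.9, 162.3]
contact_force: [-0.2, 0.0, -0.7]
finger_force: 0.0
time: 8.1
tool_pos: [537.7, -84.9, 162.2]
contact_force: [0.6, 0.7, 0.7]
finger_force: 0.0
time: 8.52
tool_pos: [545.0, -88.1, 162.1]
contact_force: [-1.5, -0.5, 1.6]
finger_force: 0.7
time: 8.6
tool_pos: [545.3, -88.2, 161.8]
contact_force: [-0.7, 0.7, 0.4]
finger_force: 0.0
t 8.6 r 145.1 lever 255.04 tool 255.53
time: 9.02
tool_pos: [501.4, -76.6, 221.6]
contact_force: [0.8, -0.6, 1.3]
finger_force: 0.0
time: 9.35
tool_pos: [380.7, -61.0, 226.4]
contact_force: [0.6, -0.3, 0.4]
finger_force: 0.0
173 375.8150289017341 237.46242774566474 [562.1399958  -88.65780213 190.        ] 255.1930254473342
```

View pics/t4.png

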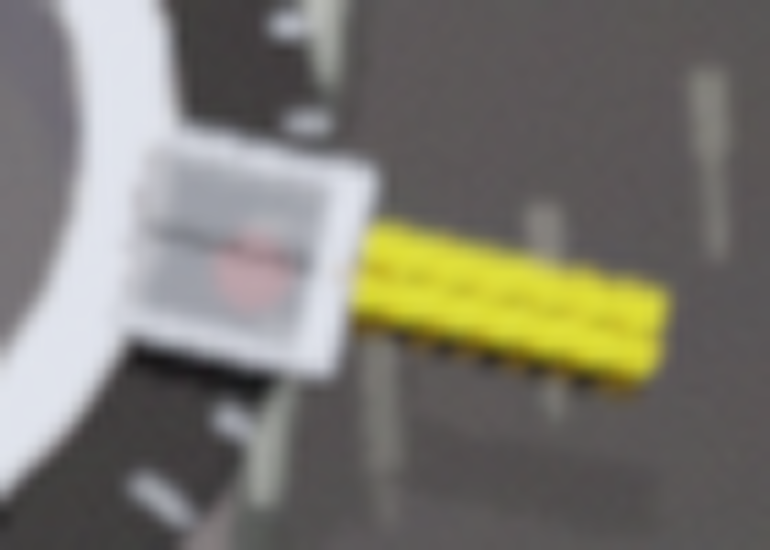

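The hairline now crosses the marker: (252,253) against marker centre (252,268) in the 11x crop, about 2.6 mm. Roughly 2 mm of that is parallax, because the hairline sits higher than the marker. The grip bearing of 255.2° agrees with red at 255.4°, so the arm is clear and I'll hand in.

```bash
python3 -c "from cell import env; print(env.finish_job())"
```

```text
the job is handed in; nothing more can be done
None
```

I pushed the lever from its clockwise side only, the hairline ended about 1 mm or less from the red marker's centre by my measurements (limit 5 mm), and I handed the job in at about 9.5 s with the arm clear; no verdict came back.

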